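Reset the ejector buttons of a dumpling plate

ROBOT

A 6-joint arm with a two-finger parallel gripper is mounted at the origin on the work surface. World frame = base frame: x ahead of the robot, y to its left, z up, the work surface at z = 0. Lengths are in mm, angles in degrees, forces in N, time in s.
With the tool pointing down it reaches from about 225 to 725 mm from the base axis. Payload 3.1 kg.
Tool frame: the origin (TCP) lies between the finger pads, 19 mm behind the fingertips; this is the grasp point; z points along the fingers, y is the line along which they close (so a half turn about z gives the same grasp; the last joint's range is limited). The gripper opens to 85 mm and grips with 20 to 120 N. Pads are 22 mm wide; open, the fingers measure 114 mm over their backs; the gripper's body (76 mm by 85 mm) begins 54 mm behind the grasp point. The pads swing forward as they close: fully open they stand 13 mm farther back than shut.
Start: joints at [-75.848, 2.75, 5.684, 92.934, 0, 82.678], TCP at [192.18, -488.553, 250.012] pointing down, gripper open.
Joint ranges: [-166.93, 166.93], [-56.73, 111.36], [-69.38, 81.34], [-121.58, 131.49], [-85.45, 84.26], [-180, 180]. Speed limits (degrees/s): [159.86, 159.86, 180, 180, 180, 180].

INTERFACE

Orientations are given as a 3x3 rotation matrix whose columns are the frame's x, y, z axes.
In Python, from bench import readout, optics, workorder gives the robot as it stands.
- The arm moves only by the tool jog_arm, never from a script. Its argument "plan" is a list of rows, each a list of 6 numbers: the shift along the tool's x, y, z in mm, then the turn, a rotation vector about the tool's x, y, z in degrees. In form: [[tx, ty, tz, rx, ry, rz], ...]. A call has 1 to 8 rows; each row is the pose to reach, as a shift and turn from the pose commanded when the call began, along the tool's axes at that moment; what a row does not reach only later rows make up. A row lasts 1/8 s, in which the tool goes at most 62.5 mm and 10.7 degrees, less where a joint would pass 70% of its speed; a pose out of reach is approached as far as the arm can. A call with a gripper value outside its range is refused whole. "gripper" is the finger opening in mm, from 0 to 85.4, set as the call begins (left out, the last holds). The fingers move at their own pace and stop on an object; the grip force is fixed at half the most. Time passes only in rows, so rows that repeat a pose let the fingers close. It gives the time, the measured TCP pose, the force, the opening and the grip force at its end, in the units of the state.
- readout.get_state(): the state, without advancing time (a new reading comes with each control period).
- optics.read_camera(name): name is "scene" or "side" or "wrist"; returns a dict with "image" (400x640x3 uint8, blue, green, red), "intrinsics" (3x3 intrinsics, pixels), "extrinsics" (4x4, takes a point from world to camera coordinates). Camera axes: x right, y up, looking along -z (the intrinsics and any distortion apply to the point x, -y, -z); pixel columns grow to the right and rows downward; lengths in mm; the calibration is good to about 2 mm. A picture is of the moment at which its call begins. There is no depth.
- workorder.finish_job(): hands the job in; it is judged then, once.
The state is a dict: "t": time; "joint_positions": joint angles; "joint_velocities": joint speeds; "joint_torque": joint torques, N m; "tcp_pos": TCP position; "tcp_rot": TCP orientation; "force": force on the tool from outside, world axes, zero at the start; "torque": the same for the moment, N m; "grip_width": finger opening in mm; "finger_force": force on a finger pad.
Only numpy, scipy, OpenCV 4.12 (cv2) and the standard library are available. Lean on these libraries where they do the work, as an engineer would, in place of code of your own. Each camera call takes 0.05 s, during which the arm holds its last target. There are 200 camera calls.

TASK

Get the half-moon dumpling plate ready for the next batch: with closed fingertips, follow its curved row of raised ejector buttons in one pass, starting at the end next to the plate's round lug, and press each in turn lightly down flush, keeping the fingertips within about five centimetres of the plate until the last one is in. Grasp and lift nothing, do not shove the plate, and leave the buttons of the straight-row plate up and everything else where it is; finish clear of everything.

Things in the scene. Friction and masses are not known exactly. Their poses are not given: they have to be found in the camera images.
- moon: Half-moon dumpling plate: half-moon outline on top, five steel ejector buttons along a curve bulging to +x, at (x, y) mm from the lug end (-8, 61), (23, 37), (35, 0), (23, -37), (-8, -61). White loose slab 115 (x) x 165 (y) x 20 mm, about 1.6 kg; origin centre of underside, z up; a flat round lug (radius 18, 12 high) sticks out of its short +y side at x -30 mm.
- bar: The other plate, to be left alone: four like buttons in a straight row at x 25 mm, y 57, 19, -19, -57 mm, and four small square outlines. White loose slab 115 (x) x 165 (y) x 20 mm, about 1.6 kg; origin centre of underside, z up; a flat round lug (radius 18, 12 high) sticks out of its short +y side at x -30 mm.
- moon1 (a joint): How far the first (next to the lug) button of the curved row is pushed in, m: 0 to 0.002 at the start (standing 8 to 10 mm proud of the plate), 0.009 = fully home, its top then 1 mm above the plate's face, which counts as flush. No spring: about 3 N moves it and it stays where it is left.
- moon1_top (a point): Centre of the flat top of the first (next to the lug) button of the curved row (round, 16 mm across); it goes down with the button.
- moon2 (a joint): How far the second button of the curved row is pushed in, m: 0 to 0.002 at the start (standing 8 to 10 mm proud of the plate), 0.009 = fully home, its top then 1 mm above the plate's face, which counts as flush. No spring: about 3 N moves it and it stays where it is left.
- moon2_top (a point): Centre of the flat top of the second button of the curved row (round, 16 mm across); it goes down with the button.
- moon3 (a joint): How far the third (middle) button of the curved row is pushed in, m: 0 to 0.002 at the start (standing 8 to 10 mm proud of the plate), 0.009 = fully home, its top then 1 mm above the plate's face, which counts as flush. No spring: about 3 N moves it and it stays where it is left.
- moon3_top (a point): Centre of the flat top of the third (middle) button of the curved row (round, 16 mm across); it goes down with the button.
- moon4 (a joint): How far the fourth button of the curved row is pushed in, m: 0 to 0.002 at the start (standing 8 to 10 mm proud of the plate), 0.009 = fully home, its top then 1 mm above the plate's face, which counts as flush. No spring: about 3 N moves it and it stays where it is left.
- moon4_top (a point): Centre of the flat top of the fourth button of the curved row (round, 16 mm across); it goes down with the button.
- moon5 (a joint): How far the fifth (last) button of the curved row is pushed in, m: 0 to 0.002 at the start (standing 8 to 10 mm proud of the plate), 0.009 = fully home, its top then 1 mm above the plate's face, which counts as flush. No spring: about 3 N moves it and it stays where it is left.
- moon5_top (a point): Centre of the flat top of the fifth (last) button of the curved row (round, 16 mm across); it goes down with the button.
- bar1 (a joint): How far a button of the straight row is pushed in, m: 0 = standing 10 mm proud, as at the start; must stay so.
- bar2 (a joint): How far a button of the straight row is pushed in, m: 0 = standing 10 mm proud, as at the start; must stay so.
- bar3 (a joint): How far a button of the straight row is pushed in, m: 0 = standing 10 mm proud, as at the start; must stay so.
- bar4 (a joint): How far a button of the straight row is pushed in, m: 0 = standing 10 mm proud, as at the start; must stay so.
- cutter: Small steel ring cutter, 36 mm across, 24 mm high, standing loose on the half-moon plate inside the curve at about plate (-22, 0) mm; origin centre of underside.
- shaker: Clear jar with a steel cap, 44 mm across, 70 mm high, between the plates; origin centre of underside.
- spoon: Steel spoon, 170 mm long, lying flat near the robot, between the plates.
- bowl: Steel bowl, 150 mm across, 60 mm high, at the far side between the plates; origin centre of underside.
- scraper: Dough scraper, steel blade with a wooden bar handle, 120 mm wide, under 20 mm high, lying to the right of the plates.
- cup: Steel cup, 76 mm across, 50 mm high, left of the plates; origin centre of underside.

How it is judged:
By the outcome, as a careful person would: the job done as asked, in the order asked, and still so for the second after the job is handed in, with the robot touching nothing.
It also fails if it takes over 42 s, if anything falls off the work surface, if the arm or the gripper's body presses on something with over 40 N, if the wrist force passes 120 N, or if a joint passes its speed limit or range.

## Working session

There is one attempt and no reset: what is moved stays moved. The work goes in short steps, Python scripts to look and compute and a tool call to move; the robot and the scene stay as the last step left them, time stands still between calls to the robot, and variables do not carry over. Pictures are saved under pics/ and viewed, at most 10 in all, crops included, and the job is handed in when it is done.

Besides the shell and the picture viewer there is one more tool, called after "Emit:" in YAML: its name, and indented under it one key for each argument. jog_arm: Moves the arm, as the interface text tells. Its arguments: {"type":"object","properties":{"plan":{"type":"array","items":{"type":"array","items":{"type":"number"}}},"gripper":{"type":"number"}},"required":["plan"]}

```bash
mkdir -p pics; python3 - <<'E'
from bench import readout, optics
import cv2,numpy as np,pickle
s=readout.get_state();print(s)
d={n:optics.read_camera(n) for n in("scene","side","wrist")}
pickle.dump(d,open('c0.pkl','wb'))
for n in d: cv2.imwrite(f'pics/{n}0.png',d[n]["image"]); print(n,{k:(v.round(3).tolist() if hasattr(v,'round') else v) for k,v in d[n].items() if k!='image'})
E
```

```text
{'t': 0.0, 'joint_positions': array([-7.58506168e+01,  2.79204257e+00,  5.59031013e+00,  9.29352176e+01,
       -3.76558286e-04,  8.26768661e+01]), 'joint_velocities': array([-0.02131278,  0.05728229,  0.04378756,  0.11656475,  0.00454956,
       -0.0424431 ]), 'joint_torque': array([-6.70505488e-04, -3.38781345e+01,  3.20014787e+01,  2.01300520e-02,
       -2.84409489e-04, -3.02747907e-06]), 'tcp_pos': array([ 192.0142571 , -487.99509192,  248.81346055]), 'tcp_rot': array([[ 9.30593345e-01,  3.66054201e-01, -5.90665893e-04],
       [ 3.66054556e-01, -9.30590510e-01,  2.31610523e-03],
       [ 2.98151975e-04, -2.37156806e-03, -9.99997143e-01]]), 'force': array([0.29991824, 0.37020557, 0.64430059]), 'torque': array([-0.04795963,  0.02095648, -0.02022315]), 'finger_force': 0.0, 'grip_width': 85.52480338991448}
scene {'intrinsics': [[517.668, 0.0, 321.641], [0.0, 517.668, 196.331], [0.0, 0.0, 1.0]], 'extrinsics': [[0.002, 1.0, 0.002, 13.884], [-0.545, -0.0, 0.839, 277.369], [0.839, -0.003, 0.545, -1755.521], [0.0, 0.0, 0.0, 1.0]]}
side {'intrinsics': [[452.524, 0.0, 328.647], [0.0, 452.524, 206.301], [0.0, 0.0, 1.0]], 'extrinsics': [[-0.925, -0.381, -0.017, 521.091], [0.163, -0.435, 0.885, -153.046], [-0.344, 0.816, 0.464, -1026.992], [0.0, 0.0, 0.0, 1.0]]}
wrist {'intrinsics': [[292.419, 0.0, 318.092], [0.0, 292.419, 193.008], [0.0, 0.0, 1.0]], 'extrinsics': [[0.365, -0.931, -0.001, -524.207], [0.894, 0.351, -0.278, 34.546], [0.26, 0.101, 0.96, -377.494], [0.0, 0.0, 0.0, 1.0]]}
```

View pics/scene0.png

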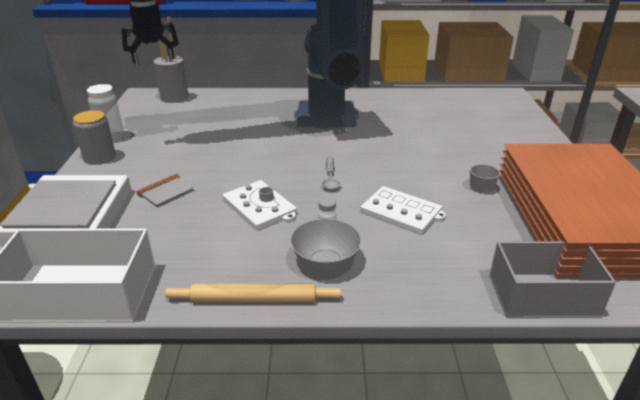

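View pics/side0.png

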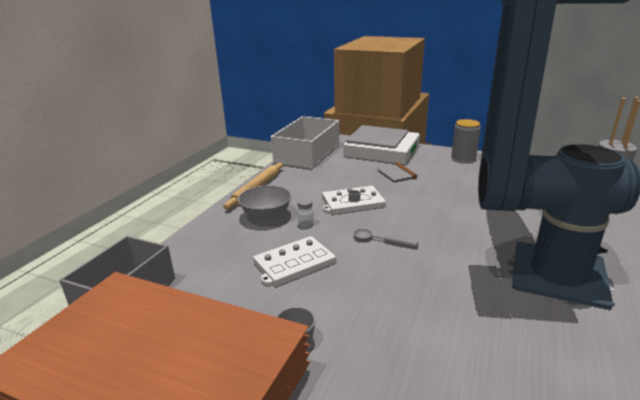

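The moon plate is on the left of the scene view: its lug is at about (290,216), its corners at (224,200), (262,183), (297,211) and (252,226), and the cutter stands on it at (266,194). The bar plate is to its right, with its lug at (441,214). I'll unproject these points for a rough pose, then bring the wrist camera over the plate.

```bash
cat > h.py <<'E'
import numpy as np,cv2
def unproj(c,uv,z):
    K,E=np.array(c["intrinsics"]),np.array(c["extrinsics"]);R,t=E[:3,:3],E[:3,3]
    o=-R.T@t; p=np.c_[np.atleast_2d(uv),np.ones(len(np.atleast_2d(uv)))]@np.linalg.inv(K).T
    d=(p*[1,-1,-1])@R
    z=np.broadcast_to(z,len(d)); return o+d*((z-o[2])/d[:,2])[:,None]
def proj(c,P):
    K,E=np.array(c["intrinsics"]),np.array(c["extrinsics"])
    q=(np.atleast_2d(P)@E[:3,:3].T+E[:3,3])*[1,-1,-1]; q=q@K.T; return q[:,:2]/q[:,2:]
E
python3 - <<'E'
from h import *;import pickle
d=pickle.load(open('c0.pkl','rb'))
print(unproj(d['scene'],[(224,200),(262,183),(297,211),(252,226),(290,216),(400,190),(327,205)],20).round())
from bench import readout
s=readout.get_state();E=d['wrist']['extrinsics'];o=-E[:3,:3].T@E[:3,3]
print(o, s['tcp_rot'].T@(o-s['tcp_pos']), (s['tcp_rot'].T@E[:3,:3].T).round(3))
E
```

```text
[[ 557. -256.   20.]
 [ 476. -170.   20.]
 [ 604.  -74.   20.]
 [ 665. -175.   20.]
 [ 625.  -90.   20.]
 [ 510.  184.   20.]
 [ 579.   -2.   20.]]
[ 258.64732468 -462.07528669  371.58576116] [ 7.15138639e+01 -9.69996105e-02 -1.22502080e+02] [[-0.001  0.96   0.279]
 [ 1.     0.001 -0.   ]
 [-0.001  0.279 -0.96 ]]
```

Emit:
jog_arm:
  plan:
    - [40, -15, 5, 0, 0, 0]
    - [95, -35, 15, 0, 0, 0]
    - [150, -55, 25, 0, 0, 0]
    - [205, -75, 35, 0, 0, 0]
    - [260, -95, 45, 0, 0, 0]
    - [315, -115, 52, 0, 0, 0]
    - [370, -135, 60, 0, 0, 0]
    - [415, -152, 66, 0, 0, 0]
  gripper: 0

```text
t: 1.15
tcp_pos: [523.9, -193.2, 183.1]
tcp_rot: [[0.93, 0.367, -0.001], [0.367, -0.93, 0.0], [-0.001, -0.001, -1.0]]
force: [-0.0, 0.4, 0.0]
grip_width: -0.1
finger_force: 0.0
```

Emit:
jog_arm:
  plan:
    - [14, -6, 4, 0, 0, 0]
    - [14, -6, 4, 0, 0, 0]
    - [14, -6, 4, 0, 0, 0]
    - [14, -6, 4, 0, 0, 0]

```text
t: 1.65
tcp_pos: [532.9, -185.8, 180.5]
tcp_rot: [[0.931, 0.364, 0.0], [0.364, -0.931, -0.001], [0.0, 0.001, -1.0]]
force: [-0.6, -0.9, 0.1]
grip_width: -0.1
finger_force: 0.0
```

```bash
python3 - <<'E'
from bench import readout, optics
import cv2,numpy as np,pickle
d=optics.read_camera("wrist");s=readout.get_state()
pickle.dump((d,s),open('c1.pkl','wb'));print(s['t'],s['tcp_pos'],s['tcp_rot'],s['grip_width'],s['force'],s['joint_positions'])
cv2.imwrite('pics/w1.png',d['image'])
E
```

```text
1.7 [ 532.96314671 -185.66442378  180.4900348 ] [[ 9.31325716e-01  3.64187037e-01  4.60635334e-04]
 [ 3.64187243e-01 -9.31325619e-01 -4.93105634e-04]
 [ 2.49418808e-04  6.26999470e-04 -9.99999772e-01]] -0.07529183863756447 [-0.0830506  -0.2643202   0.48221667] [-2.60068371e+01  8.29884259e+00  3.73759900e+00  8.54026481e+01
 -1.38195111e-02  1.32635589e+02]
```

View pics/w1.png

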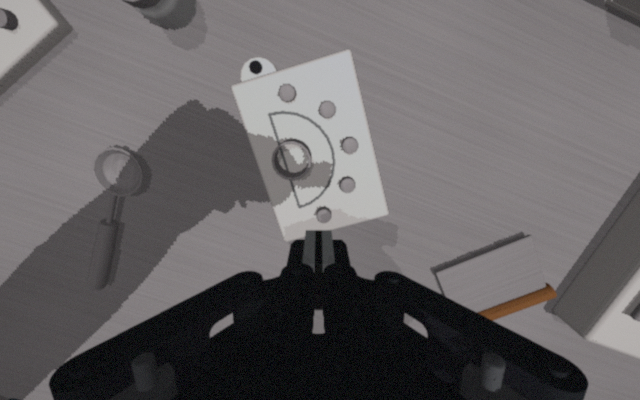

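The wrist view shows the moon plate clearly. Its corners are at (233,86), (350,51), (387,213) and (286,241), with the lug at (258,70). The buttons, counted from the lug, are at (287,93), (327,109), (349,145), (347,184) and (323,214).

```bash
cat >> h.py <<'E'
B=np.array([(-8,61),(23,37),(35,0),(23,-37),(-8,-61)],float)
C=np.array([(-57.5,82.5),(57.5,82.5),(57.5,-82.5),(-57.5,-82.5)])
def world(p,xy,z):
    c,s=np.cos(p[2]),np.sin(p[2]); return np.c_[xy@np.array([[c,s],[-s,c]])+p[:2],np.full(len(xy),z)]
E
python3 - <<'E'
from h import *;import pickle
from scipy.optimize import least_squares
d,s=pickle.load(open('c1.pkl','rb'))
uv=np.array([(287,93),(327,109),(349,145),(347,184),(323,214),(233,86),(350,51),(387,213),(286,241)],float)
f=lambda p:(proj(d,np.r_[world(p,B,29),world(p,C,20)])-uv).ravel()
r=least_squares(f,[575,-168,-.6],loss='soft_l1');print(r.x[:2],np.degrees(r.x[2]));print(f(r.x).reshape(-1,2).round(1))
W=world(r.x,B,29);print(W.round(1))
sc=pickle.load(open('c0.pkl','rb'))
g=cv2.resize(d['image'][30:260,210:410],None,fx=2.4,fy=2.4,interpolation=cv2.INTER_CUBIC)
for q in proj(d,np.r_[W,world(r.x,C,20)]): cv2.drawMarker(g,tuple(int(v) for v in ((q-[210,30])*2.4).round()),(0,0,255),0,9)
# predicted positions overlaid on scene and side images
vs=[g]
for n in('scene','side'):
    c=sc[n];P=proj(c,np.r_[W,world(r.x,C,20)]);m=P.mean(0);x0,y0=int(m[0])-55,int(m[1])-40
    h=cv2.resize(c['image'][y0:y0+80,x0:x0+110],None,fx=2.8,fy=3.45,interpolation=cv2.INTER_CUBIC)
    for q in P: cv2.drawMarker(h,tuple(int(v) for v in ((q-[x0,y0])*[2.8,3.45]).round()),(0,0,255),0,7)
    vs.append(h)
r2=np.vstack(vs[1:]);r2=cv2.resize(r2,(308,g.shape[0]));cv2.imwrite('pics/o1.png',np.hstack([g,r2]))
E
```

```text
[ 558.44958392 -171.90846451] -52.44915220620215
[[-1.1 -0.9]
 [-0.2  0. ]
 [ 1.  -0.1]
 [ 0.6  1.3]
 [ 0.6  2. ]
 [-5.2 -1.2]
 [ 0.2 -5.1]
 [ 3.2  2. ]
 [-1.8  2.5]]
[[ 601.9 -128.4   29. ]
 [ 601.8 -167.6   29. ]
 [ 579.8 -199.7   29. ]
 [ 543.1 -212.7   29. ]
 [ 505.2 -202.7   29. ]]
```

View pics/o1.png

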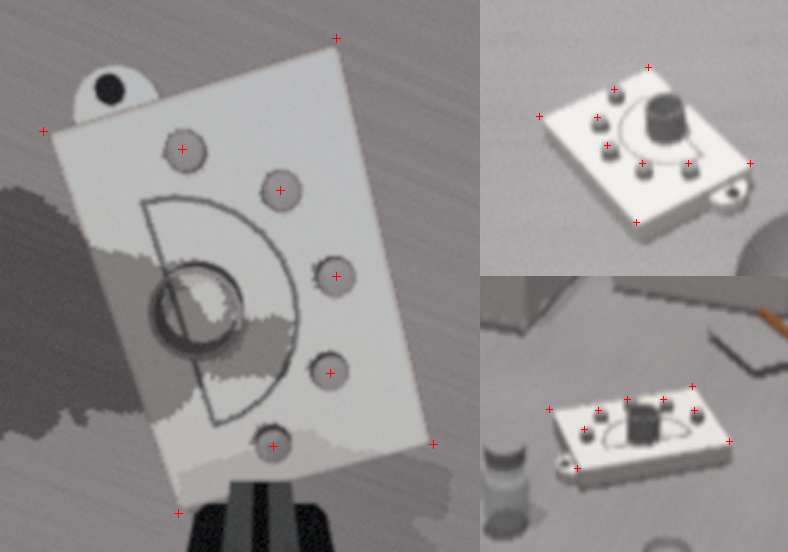

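```bash
python3 - <<'E'
from h import *;import pickle
from scipy.optimize import least_squares
from bench import readout
d,s=pickle.load(open('c1.pkl','rb'))
uv=np.array([(185,150),(282,191),(335,277),(330,371),(272,443),(51,132),(338,47),(430,440),(180,508)])/2.4+[210,30]
Ci=C-np.sign(C)*1.
for k in (0,1):
  f=lambda p:(proj(d,np.r_[world(p,B,29+p[3]*k),world(p,Ci,20+p[3]*k)])-uv).ravel()
  r=least_squares(f,[558,-172,-.9,0]);print(r.x[:2],np.degrees(r.x[2]),r.x[3]);print(f(r.x).reshape(-1,2).round(1).tolist())
  print(world(r.x,B,29).round(1)[:,:2].tolist())
W=world(r.x,B,29)
c0=s['tcp_pos'];R=s['tcp_rot']
print(((np.c_[W[:,:2],np.full(5,50+0.)]-c0)@R).round(1)); print(np.diff(W,axis=0)@R)
E
```

```text
[ 558.65328647 -172.35460355] -52.85552987946333 0.0
[[-0.2, -0.6], [0.2, -0.5], [1.0, -0.3], [0.4, 0.9], [0.3, 1.5], [-1.0, -0.1], [-0.1, -1.9], [-0.1, 1.5], [-0.4, 0.6]]
[[602.4, -129.1], [602.0, -168.3], [579.8, -200.3], [543.0, -213.0], [505.2, -202.8]]
[ 558.37279876 -172.49450607] -52.86330868284908 -3.6059528670098717
[[0.2, -0.0], [0.1, -0.2], [0.6, -0.4], [0.0, 0.3], [0.3, 0.5], [0.2, 0.5], [-0.5, -0.7], [-0.9, 0.6], [-0.0, -0.6]]
[[602.2, -129.3], [601.8, -168.5], [579.5, -200.4], [542.8, -213.2], [504.9, -202.9]]
[[ 85.  -27.4 130.5]
 [ 70.3   9.  130.5]
 [ 37.9  30.6 130.5]
 [ -0.9  29.1 130.5]
 [-32.4   5.8 130.5]]
[[-1.46657959e+01  3.63581361e+01  1.91386111e-02]
 [-3.23425797e+01  2.16091996e+01  5.48211029e-03]
 [-3.88688884e+01 -1.48640679e+00 -1.06266105e-02]
 [-3.15254266e+01 -2.33055138e+01 -2.24755842e-02]]
```

Emit:
jog_arm:
  plan:
    - [25, -8, 0, 0, 0, 0]
    - [55, -18, 10, 0, 0, 0]
    - [85, -27.5, 40, 0, 0, 0]
    - [85, -27.5, 80, 0, 0, 0]
    - [85, -27.5, 110, 0, 0, 0]
    - [85, -27.5, 118, 0, 0, 0]
    - [85, -27.5, 118, 0, 0, 0]

```text
t: 2.58
tcp_pos: [602.3, -128.3, 62.2]
tcp_rot: [[0.931, 0.365, -0.0], [0.365, -0.931, 0.0], [-0.0, -0.0, -1.0]]
force: [0.5, -0.2, 0.3]
grip_width: 0.2
finger_force: 0.0
```

```bash
python3 - <<'E'
from bench import readout, optics
import cv2,numpy as np
from h import *
a=[optics.read_camera(n) for n in("scene","side","wrist")]
P=[(602,-129,29)]
o=[]
for c,w in zip(a,(40,40,100)):
    m=proj(c,P)[0].astype(int);m=np.clip(m,[w,w],[639-w,399-w]);o.append(cv2.resize(c['image'][m[1]-w:m[1]+w,m[0]-w:m[0]+w],(266,400)if 0 else (266,266),interpolation=cv2.INTER_CUBIC))
cv2.imwrite('pics/h1.png',np.hstack(o))
s=readout.get_state();print(s['t'],s['tcp_pos'],s['force'])
E
```

```text
2.725 [ 603.94839421 -128.55589028   64.36538889] [ 0.75416276 -0.99118477  0.71985477]
```

View pics/h1.png

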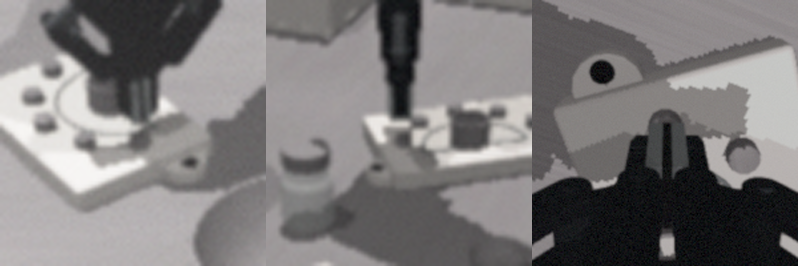

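The fingertips are centred over button 1 in all three views, so I'll press in stages and watch the force.

Emit:
jog_arm:
  plan:
    - [0, 0, 6, 0, 0, 0]
    - [0, 0, 11, 0, 0, 0]
    - [0, 0, 15, 0, 0, 0]
    - [0, 0, 18, 0, 0, 0]
    - [0, 0, 18, 0, 0, 0]

```text
t: 3.35
tcp_pos: [602.5, -127.7, 43.8]
tcp_rot: [[0.931, 0.366, -0.0], [0.366, -0.931, 0.0], [-0.0, -0.0, -1.0]]
force: [-0.9, 0.0, 1.1]
grip_width: -0.4
finger_force: 0.3
```

Emit:
jog_arm:
  plan:
    - [0, 0, 1, 0, 0, 0]
    - [0, 0, 2, 0, 0, 0]
    - [0, 0, 2, 0, 0, 0]

```text
t: 3.72
tcp_pos: [602.5, -127.7, 42.0]
tcp_rot: [[0.931, 0.366, -0.0], [0.366, -0.931, 0.0], [-0.0, -0.0, -1.0]]
force: [-1.5, 1.6, 3.3]
grip_width: -0.1
finger_force: 1.3
```

Emit:
jog_arm:
  plan:
    - [0, 0, 1, 0, 0, 0]
    - [0, 0, 1, 0, 0, 0]

```text
t: 3.98
tcp_pos: [602.5, -127.7, 40.9]
tcp_rot: [[0.931, 0.366, -0.0], [0.366, -0.931, 0.0], [-0.0, -0.0, -1.0]]
force: [-0.9, 1.0, 3.3]
grip_width: 0.2
finger_force: 1.3
```

Emit:
jog_arm:
  plan:
    - [0, 0, 1, 0, 0, 0]
    - [0, 0, 1, 0, 0, 0]

```text
t: 4.22
tcp_pos: [602.5, -127.7, 39.8]
tcp_rot: [[0.931, 0.366, -0.0], [0.366, -0.931, 0.0], [-0.0, -0.0, -1.0]]
force: [-1.2, -0.3, 1.8]
grip_width: 0.1
finger_force: 1.2
```

Emit:
jog_arm:
  plan:
    - [0, 0, 0.5, 0, 0, 0]
    - [0, 0, 0.5, 0, 0, 0]

```text
t: 4.47
tcp_pos: [602.5, -127.7, 39.8]
tcp_rot: [[0.931, 0.366, -0.0], [0.366, -0.931, 0.0], [-0.0, -0.0, -1.0]]
force: [-3.0, 1.6, 4.9]
grip_width: 0.1
finger_force: 2.3
```

Emit:
jog_arm:
  plan:
    - [0, 0, 0.5, 0, 0, 0]
    - [0, 0, 0.5, 0, 0, 0]

```text
t: 4.72
tcp_pos: [602.5, -127.7, 39.8]
tcp_rot: [[0.931, 0.366, 0.0], [0.366, -0.931, -0.0], [0.0, 0.0, -1.0]]
force: [-4.4, 0.7, 6.7]
grip_width: 0.5
finger_force: 3.3
```

Button 1 bottomed out at z 39.8 with under 7 N. On to button 2.

Emit:
jog_arm:
  plan:
    - [0, 0, -8, 0, 0, 0]
    - [0, 0, -20, 0, 0, 0]
    - [-5, 12, -20, 0, 0, 0]
    - [-10, 25, -20, 0, 0, 0]
    - [-15, 37.5, -20, 0, 0, 0]
    - [-15, 37.5, -20, 0, 0, 0]
    - [-15, 37.5, -20, 0, 0, 0]

```text
t: 5.6
tcp_pos: [602.1, -168.2, 58.6]
tcp_rot: [[0.931, 0.366, -0.001], [0.366, -0.931, 0.001], [-0.0, -0.001, -1.0]]
force: [0.3, -1.1, 1.0]
grip_width: -0.2
finger_force: 0.0
```

Emit:
jog_arm:
  plan:
    - [0, 0, 7, 0, 0, 0]
    - [0, 0, 10, 0, 0, 0]
    - [0, 0, 13, 0, 0, 0]
    - [0, 0, 15, 0, 0, 0]
    - [0, 0, 17, 0, 0, 0]
    - [0, 0, 18.5, 0, 0, 0]
    - [0, 0, 19.5, 0, 0, 0]
    - [0, 0, 19.5, 0, 0, 0]

```text
t: 6.6
tcp_pos: [602.4, -168.0, 39.8]
tcp_rot: [[0.931, 0.366, 0.0], [0.366, -0.931, 0.0], [0.0, -0.0, -1.0]]
force: [-2.2, 2.0, 3.4]
grip_width: 0.3
finger_force: 2.0
```

Emit:
jog_arm:
  plan:
    - [0, 0, 0.5, 0, 0, 0]
    - [0, 0, 0.5, 0, 0, 0]

```text
t: 6.85
tcp_pos: [602.5, -168.0, 39.8]
tcp_rot: [[0.931, 0.366, 0.0], [0.366, -0.931, 0.0], [0.0, -0.0, -1.0]]
force: [-3.5, 2.0, 6.1]
grip_width: -0.0
finger_force: 3.0
```

Emit:
jog_arm:
  plan:
    - [0, 0, -8, 0, 0, 0]
    - [0, 0, -20, 0, 0, 0]
    - [-11, 7, -20, 0, 0, 0]
    - [-22, 14, -20, 0, 0, 0]
    - [-32.5, 21.5, -20, 0, 0, 0]
    - [-32.5, 21.5, -20, 0, 0, 0]
    - [-32.5, 21.5, -20, 0, 0, 0]

```text
t: 7.72
tcp_pos: [579.8, -200.1, 58.8]
tcp_rot: [[0.931, 0.366, -0.0], [0.366, -0.931, 0.0], [0.0, -0.001, -1.0]]
force: [0.5, -0.5, 0.6]
grip_width: -0.2
finger_force: 0.0
```

Emit:
jog_arm:
  plan:
    - [0, 0, 7, 0, 0, 0]
    - [0, 0, 10, 0, 0, 0]
    - [0, 0, 13, 0, 0, 0]
    - [0, 0, 15, 0, 0, 0]
    - [0, 0, 17, 0, 0, 0]
    - [0, 0, 18.5, 0, 0, 0]
    - [0, 0, 19.5, 0, 0, 0]
    - [0, 0, 19.5, 0, 0, 0]

```text
t: 8.72
tcp_pos: [580.1, -199.9, 39.8]
tcp_rot: [[0.931, 0.366, 0.0], [0.366, -0.931, 0.0], [0.0, -0.0, -1.0]]
force: [-2.0, 2.2, 4.3]
grip_width: 0.1
finger_force: 2.1
```

Emit:
jog_arm:
  plan:
    - [0, 0, 0.5, 0, 0, 0]
    - [0, 0, 0.5, 0, 0, 0]

```text
t: 8.98
tcp_pos: [580.1, -199.9, 39.8]
tcp_rot: [[0.931, 0.366, 0.0], [0.366, -0.931, 0.0], [0.0, -0.0, -1.0]]
force: [-2.9, 2.1, 6.1]
grip_width: 0.1
finger_force: 3.0
```

Emit:
jog_arm:
  plan:
    - [0, 0, -8, 0, 0, 0]
    - [0, 0, -20, 0, 0, 0]
    - [-13, -0.5, -20, 0, 0, 0]
    - [-26, -1, -20, 0, 0, 0]
    - [-39, -1.5, -20, 0, 0, 0]
    - [-39, -1.5, -20, 0, 0, 0]
    - [-39, -1.5, -20, 0, 0, 0]

```text
t: 9.85
tcp_pos: [543.0, -213.0, 58.9]
tcp_rot: [[0.931, 0.366, 0.0], [0.366, -0.931, 0.0], [0.0, -0.0, -1.0]]
force: [-0.2, 0.2, -0.6]
grip_width: -0.3
finger_force: 0.0
```

Emit:
jog_arm:
  plan:
    - [0, 0, 7, 0, 0, 0]
    - [0, 0, 10, 0, 0, 0]
    - [0, 0, 13, 0, 0, 0]
    - [0, 0, 15, 0, 0, 0]
    - [0, 0, 17, 0, 0, 0]
    - [0, 0, 18.5, 0, 0, 0]
    - [0, 0, 19.5, 0, 0, 0]
    - [0, 0, 19.5, 0, 0, 0]

```text
t: 10.85
tcp_pos: [543.0, -212.7, 39.7]
tcp_rot: [[0.931, 0.366, -0.0], [0.366, -0.931, 0.001], [0.0, -0.001, -1.0]]
force: [-2.7, 1.8, 3.6]
grip_width: -0.0
finger_force: 2.3
```

Emit:
jog_arm:
  plan:
    - [0, 0, 0.5, 0, 0, 0]
    - [0, 0, 0.5, 0, 0, 0]

```text
t: 11.1
tcp_pos: [543.1, -212.6, 39.7]
tcp_rot: [[0.931, 0.366, -0.0], [0.366, -0.931, 0.0], [0.0, -0.0, -1.0]]
force: [-3.3, 3.6, 5.9]
grip_width: -0.4
finger_force: 3.3
```

Emit:
jog_arm:
  plan:
    - [0, 0, -8, 0, 0, 0]
    - [0, 0, -20, 0, 0, 0]
    - [-11, -8, -20, 0, 0, 0]
    - [-21, -16, -20, 0, 0, 0]
    - [-31.5, -23.5, -20, 0, 0, 0]
    - [-31.5, -23.5, -20, 0, 0, 0]
    - [-31.5, -23.5, -20, 0, 0, 0]

```text
t: 11.98
tcp_pos: [505.4, -202.7, 59.1]
tcp_rot: [[0.931, 0.366, 0.001], [0.366, -0.931, -0.0], [0.0, 0.0, -1.0]]
force: [0.1, 0.3, -0.6]
grip_width: -0.0
finger_force: 0.0
```

Emit:
jog_arm:
  plan:
    - [0, 0, 7, 0, 0, 0]
    - [0, 0, 10, 0, 0, 0]
    - [0, 0, 13, 0, 0, 0]
    - [0, 0, 15, 0, 0, 0]
    - [0, 0, 17, 0, 0, 0]
    - [0, 0, 18.5, 0, 0, 0]
    - [0, 0, 19.5, 0, 0, 0]
    - [0, 0, 19.5, 0, 0, 0]

```text
t: 12.98
tcp_pos: [505.1, -202.5, 39.7]
tcp_rot: [[0.931, 0.366, -0.0], [0.366, -0.931, 0.0], [-0.0, -0.0, -1.0]]
force: [-2.4, 1.1, 5.3]
grip_width: -0.2
finger_force: 2.2
```

Emit:
jog_arm:
  plan:
    - [0, 0, 0.5, 0, 0, 0]
    - [0, 0, 0.5, 0, 0, 0]

```text
t: 13.22
tcp_pos: [505.2, -202.5, 39.7]
tcp_rot: [[0.931, 0.366, -0.0], [0.366, -0.931, 0.0], [-0.0, -0.0, -1.0]]
force: [-4.5, 1.5, 6.9]
grip_width: -0.2
finger_force: 3.3
```

Emit:
jog_arm:
  plan:
    - [0, 0, -8, 0, 0, 0]
    - [0, 0, -20, 0, 0, 0]
    - [0, 0, -25, 0, 0, 0]
    - [0, 0, -25, 0, 0, 0]

```text
t: 13.72
tcp_pos: [505.9, -203.0, 64.9]
tcp_rot: [[0.931, 0.366, 0.002], [0.366, -0.931, -0.001], [0.001, 0.001, -1.0]]
force: [0.1, 0.3, 0.2]
grip_width: 0.2
finger_force: 0.0
```

```bash
python3 - <<'E'
from bench import optics
import cv2,numpy as np
a=[optics.read_camera(n)['image'] for n in("wrist","scene","side")]
b=[cv2.resize(a[1][165:245,200:320],(400,266),interpolation=2),cv2.resize(a[2][165:245,300:420],(400,266),interpolation=2)]
cv2.imwrite('pics/v1.png',np.vstack([cv2.resize(a[0],(480,300)) if 0 else a[0][0:300,100:500],np.zeros((0,400,3),np.uint8)]) if 0 else np.hstack([a[0][:300,120:520],np.vstack([cv2.resize(x,(226,150)) for x in b])]))
E
```

```text
(no output)
```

View pics/v1.png

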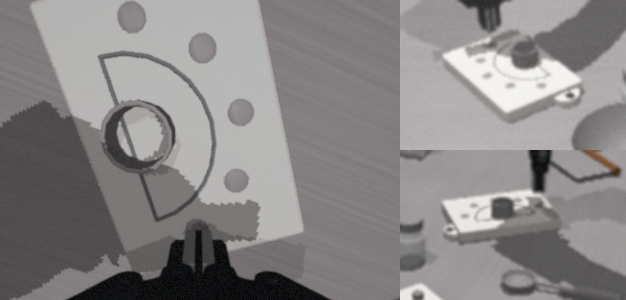

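Buttons 1–4 look flush and the plate and cutter haven't moved. Button 5 is hidden behind the fingertips, so I'll retreat upward and check it.

Emit:
jog_arm:
  plan:
    - [0, 0, -30, 0, 0, 0]
    - [0, 0, -70, 0, 0, 0]
    - [-15, 0, -110, 0, 0, 0]
    - [-40, 0, -140, 0, 0, 0]
    - [-60, 0, -150, 0, 0, 0]
    - [-60, 0, -150, 0, 0, 0]
    - [-60, 0, -150, 0, 0, 0]

```text
t: 14.75
tcp_pos: [449.0, -224.1, 212.2]
tcp_rot: [[0.931, 0.366, -0.002], [0.366, -0.931, 0.002], [-0.001, -0.002, -1.0]]
force: [-0.2, -0.3, 0.2]
grip_width: 0.2
finger_force: 0.0
```

```bash
python3 - <<'E'
from bench import optics
import cv2,numpy as np
a=optics.read_camera("wrist")['image'];b=optics.read_camera("scene")['image']
cv2.imwrite('pics/v2.png',np.hstack([a[:300,120:520],cv2.resize(b[150:250,200:460],None,fx=1.5,fy=3)]))
E
```

```text
(no output)
```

View pics/v2.png

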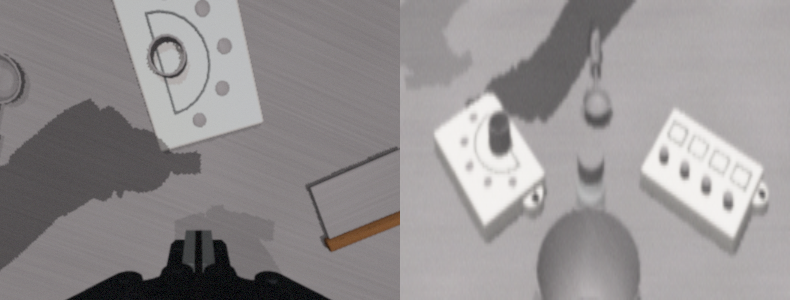

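All five buttons on the moon plate are now flat, including the fifth at (200,120). The bar plate's four buttons are still up, and the arm is clear of everything.

```bash
python3 -c "
from bench import workorder
print(workorder.finish_job())"
```

```text
the job is handed in; nothing more can be done
None
```

I pressed all five half-moon buttons flush in order from the lug end, with under 7 N on each; the plates, cutter and straight-row buttons look undisturbed, the arm is clear, and the job was handed in at about 15 s.

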